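Lock the repair turntable: turn its slotted disc to the locking bar and push the bar in

TASK

Lock the repair turntable on the bench: with closed fingertips push its turning peg round, either way, until the slot in the disc's rim faces the locking bar, then push the bar by its post until it is fully home in the slot. Only push, from the outside: take neither peg nor post between the fingers, leave the instrument lying in the middle of the disc, and do not move or lift the things that lie around.

Things in the scene. Friction and masses are not known exactly. Their poses are not given: they have to be found in the camera images.
- turntable: fixed turntable: dark cast base bolted down by two lugs (250 mm over the lugs, along its x, 20 mm high), carrying an aluminium disc and, on its +y side, a guide with the locking bar. Origin on the disc's vertical axis at bench height, z up. The bar slides along its y axis, straight at the disc's axis. Disc underside 26 mm, disc top 36 mm above the bench.
- guide (a point): middle of the top of the bar's fixed steel guide block, 139 mm from the disc's axis, 45 mm above the bench (screw heads 48 mm). The block is 59 mm wide (along the turntable's x) and reaches from 114 to 164 mm from the axis; the dark base plate under it ends at 170 mm.
- disc (a joint): angle of the disc, rad, counter-clockwise from above, no end stops; 0 (or a full turn, 6.283) = the slot faces the bar exactly. It starts between 0.6 and 5.68. The disc is plain aluminium, diameter 210 mm, 10 mm thick, with a graduated rim. It turns stiffly (about 4 N at the peg), stays where it is left and does not coast.
- slot (a point): centre of the one slot in the disc's rim, 92 mm from the axis, at the disc's top face (36 mm above the bench). The slot is 24 mm wide and 28 mm deep, cut right through the disc's thickness and open to the rim, its mouth chamfered 4 mm.
- peg (a point): turning peg of the disc, an upright black round handle, diameter 18 mm, 50 mm tall (from 36 to 86 mm above the bench), standing on the disc 85 mm from the axis, exactly opposite the slot; this point is on its centre line at half height
- bar (a joint): how far the locking bar is pushed in, m: 0 = fully drawn out, 0.034 = fully home against its stop. It starts between 0 and 0.010. About 3 N move it and it stays where it is left.
- nose (a point): tip of the bar's round nose, half-way up the bar; 117 mm from the disc's axis with the bar drawn out, 83 mm with the bar home. The bar is steel, 20 mm wide, 12 mm thick, 25 to 37 mm above the bench. The nose centres the slot by itself if it is up to about 4 mm off; elsewhere it stops against the disc's rim.
- post (a point): upright black post at the bar's outer end, diameter 20 mm, 45 mm tall (from 37 to 82 mm above the bench); this point is on its centre line, half-way up. It is 212 mm from the disc's axis with the bar drawn out and 178 mm with the bar home; the bar's end is 12 mm farther out.
- instrument_mid (a point): opened grey instrument housing with its circuit board, loose, about 100 mm across the three screw ears (none reaches beyond 52 mm from its centre), 40 to 45 mm tall, lying on the rubber pad in the middle of the disc; point on its centre line 20 mm above its underside. It turns along with the disc. Leave it lying.
- battery: bystander: black battery pack of a power tool, 76 x 112 x 62 mm, beside the bar's guide, loose
- screwdriver: bystander: screwdriver, 190 mm, lying beside the bar's guide on the robot's side, loose
- spanner: bystander: steel spanner, 170 mm, lying between the turntable and the robot, loose
- socket: bystander: steel socket, diameter 29 mm, 38 mm tall, standing beside the disc on the far side, loose
- tray: bystander: orange tray with screws, 105 x 75 x 35 mm, beside the disc, loose
- multimeter: bystander: yellow multimeter lying on its back, 165 x 84 x 48 mm, loose
- spray_can: bystander: white spray can, diameter 56 mm, 160 mm tall, standing at the robot's right, loose
- tape_roll: bystander: roll of black tape lying flat, diameter 90 mm, 19 mm tall, at the robot's left, loose
Not all that is in view belongs to the job. Of the things that look like the part that bears instrument_mid, the largest one is meant.

How it is judged (in metres and radians):
On the way:
1. the disc is turned until its slot faces the bar (slot centre within 6 mm of the bar's line) (y of slot in the frame of turntable above 0.08 m and x of slot in the frame of turntable between -0.006 and 0.006 m), for 0.1 s.
At the end, for the whole second after the job is handed in: The bar is home (pushed in by at least 31 of 34 mm) in the slot, the slot's centre within 4 mm of the bar's line; the instrument lies flat on the disc with its centre within 20 mm of the axis; the robot touches nothing (y of slot in the frame of turntable above 0.08 m and x of slot in the frame of turntable between -0.004 and 0.004 m and value of joint bar above 0.031 m and horizontal distance between instrument_mid and turntable below 0.02 m and angle between instrument_mid's own z axis and vertical below 0.1 rad and height (world z) of instrument_mid between 0.05 and 0.062 m).
It fails at once if the turning peg is taken between the fingers (horizontal distance between the grasp point and peg below 0.013 m and height (world z) of the grasp point below 0.097 m).
It fails at once if the bar's post is taken between the fingers (horizontal distance between the grasp point and post below 0.013 m and height (world z) of the grasp point below 0.093 m).
It fails at once if the instrument is lifted, or pushed more than 20 mm from where it lay (distance of instrument_mid from where it was at the start of the episode above 0.02 m).
It fails at once if one of the things lying around (battery, screwdriver, spanner, socket, tray, multimeter, spray can, tape roll) is lifted or moved by more than 30 mm (distance of any of battery, screwdriver, spanner, socket, tray, multimeter, spray_can, tape_roll from where it was at the start of the episode above 0.03 m).
It also fails if it takes over 58 s, if anything falls off the work surface, if the arm or the gripper's body presses on something with over 40 N, if the wrist force passes 120 N, or if a joint passes its speed limit or range.

ROBOT

A 6-joint arm with a two-finger parallel gripper is mounted at the origin on the work surface. World frame = base frame: x ahead of the robot, y to its left, z up, the work surface at z = 0. Lengths are in m, angles in degrees, forces in N, time in s.
With the tool pointing down it reaches from about 0.4 to 0.825 m from the base axis. Payload 7 kg.
Tool frame: the origin (TCP) lies at the very end of the fingers, on their centre line; the grasp point (between the pads) lies 19 mm behind it (r.hold_point_z is the distance from the TCP to the grasp point, in m); z points along the fingers, y is the line along which they close (so a half turn about z gives the same grasp; the last joint's range is limited). The gripper opens to 88 mm and grips with 3 to 60 N. Pads are 19 mm wide; open, the fingers measure 130 mm over their backs; the gripper's body (78 mm by 193 mm) begins 47 mm behind the grasp point.
Start: joints at [-51.732, 20.546, 0.682, 0, -70.136, -16.507], TCP at [0.25, -0.627, 0.227] pointing down, gripper open.
Joint ranges: [-176.03, 176.03], [-82.01, 121.73], [-58.28, 71.71], [-173.87, 95.51], [-174.79, -0.11], [-173.66, 173.66]. Speed limits (degrees/s): [136.94, 136.94, 172.46, 180, 180, 180].

INTERFACE

Orientations are given as [roll, pitch, yaw] about the fixed x, y, z axes, in that order (R = Rz(yaw) Ry(pitch) Rx(roll)).
In Python, from plant import telemetry, vision, workorder, r gives the robot as it stands.
- The arm moves only by the tool move_arm, never from a script. Its argument "plan" is a list of rows, each a list of 7 numbers: the opening, from -1 (shut) to 1 (fully open), so that 0 is half open, then the shift along the world's x, y, z in m, then the turn, a rotation vector about the world's x, y, z in degrees. In form: [[fingers, dx, dy, dz, ax, ay, az], ...]. A call has 1 to 20 rows; each row shifts and turns the commanded pose from where the row before left it; what a row does not reach is not made up. A row lasts 1/8 s, in which the tool goes at most 62.5 mm and 10.7 degrees, less where a joint would pass 70% of its speed; a pose out of reach is approached as far as the arm can. A call is refused whole if a number of a shift passes 0.0625 or a number of a turn 10.7, either way. A call with a gripper value outside its range is refused whole. The fingers move at their own pace and stop on an object; "force" is the grip in N (left out, the last holds). Time passes only in rows, so rows that do not move let the fingers close. It gives the time, the measured TCP pose, the force, the opening and the grip force at its end, in the units of the state.
- telemetry.get_state(): the state, without advancing time (a new reading comes with each control period).
- vision.capture(name): name is "scene" or "top" or "wrist"; returns a dict with "img" (384x512x3 uint8, red, green, blue), "depth" (384x512 float32, m along the optical axis (not along the pixel's ray), 0 where there is no reading), "intrinsics" (3x3 intrinsics, pixels), "R" (3x3) and "t" (3): a world point X has camera coordinates R X + t. Camera axes: x right, y down, z forward; pixel columns grow to the right and rows downward; lengths in m; the calibration is good to about 2 mm. The wrist camera is an equidistant fisheye: a pixel r from the principal point sees the ray r / f radians off the axis. A picture is of the moment at which its call begins.
- workorder.close_job(): hands the job in; it is judged then, once.
The state is a dict: "time_s": time; "joints": joint angles; "qd": joint speeds; "joint_torque": joint torques, N m; "tcp_pos": TCP position; "eef_rot": TCP orientation; "contact_force": force on the tool from outside, world axes, zero at the start; "moment": the same for the moment, N m; "gripper_width": finger opening in m; "gripper_force": force on a finger pad.
Only numpy, scipy, OpenCV 4.12 (cv2) and the standard library are available. Lean on these libraries where they do the work, as an engineer would, in place of code of your own. Each camera call takes 0.05 s, during which the arm holds its last target. There are 200 camera calls.

## Working session

There is one attempt and no reset: what is moved stays moved. The work goes in short steps, Python scripts to look and compute and a tool call to move; the robot and the scene stay as the last step left them, time stands still between calls to the robot, and variables do not carry over. Pictures are saved under pics/ and viewed, at most 10 in all, crops included, and the job is handed in when it is done.

Besides the shell and the picture viewer there is one more tool, called after "Call:" as name(argument=value, ...) on one line, values as JSON. move_arm: Moves the arm, as the interface text tells. Its arguments: {"type":"object","properties":{"plan":{"type":"array"},"force":{"type":"number"}},"required":["plan"]}

```bash
mkdir -p pics
python3 - <<'E'
from plant import telemetry, vision, r
import cv2, numpy as np
for n in ("top","scene"):
    c=vision.capture(n); np.savez(n+".npz",**c)
    cv2.imwrite(f"pics/{n}1.png",cv2.resize(c["img"][:,:,::-1],(800,600),interpolation=cv2.INTER_CUBIC))
    print(n,c["intrinsics"],c["R"],c["t"])
s=telemetry.get_state(); print(s["time_s"],s["tcp_pos"],s["eef_rot"],s["gripper_width"],r.hold_point_z)
E
```

```text
top [[461.8804511    0.         251.19675926]
 [  0.         461.8804511  190.7056849 ]
 [  0.           0.           1.        ]] [[-0.00242153 -0.99995208 -0.00948574]
 [-0.98314871  0.00411455 -0.18276127]
 [ 0.18279154  0.00888333 -0.98311156]] [-0.04567595  0.5525258   1.67462803]
scene [[475.26934109   0.         251.95976831]
 [  0.         475.26934109 201.05578041]
 [  0.           0.           1.        ]] [[-0.86780532  0.49689077  0.00367215]
 [ 0.3596179   0.6331278  -0.6854372 ]
 [-0.34291236 -0.59350548 -0.72812249]] [ 0.52523272 -0.12113707  1.58418917]
0.1 [ 0.25007142 -0.62651212  0.22571627] [ 1.79916505e+02 -6.53493209e-03 -1.58246181e+02] 0.08749693207412743 0.0188
```

View pics/top1.png

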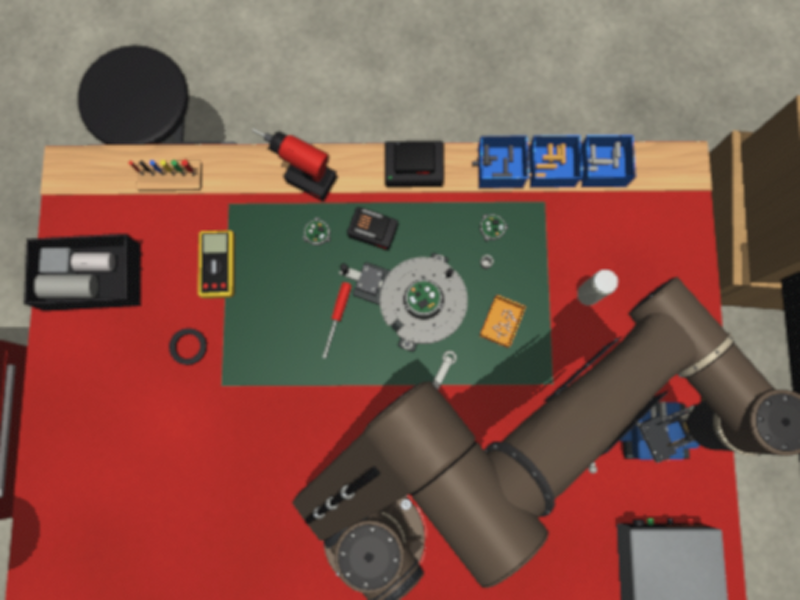

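View pics/scene1.png

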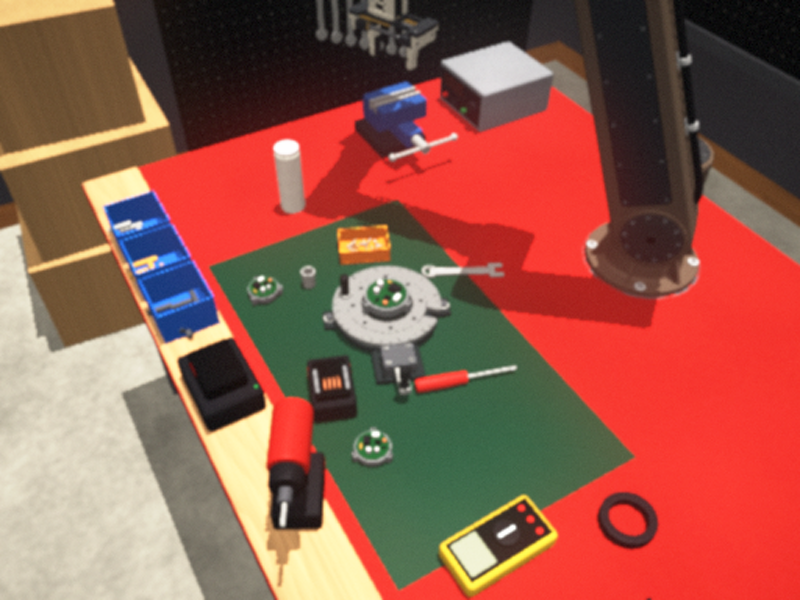

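The top view shows the large grey disc at (424,299). The guide block is at (370,280), the post at (345,270), the black peg at (449,272) and the slot at about (396,325).

Candidates for "the part bearing instrument_mid":
- the big disc at (424,299), which is the largest
- small round boards at (317,231) and (493,226), which are only loose look-alike instruments

I choose the big disc and will check it in a crop.

```bash
cat > h.py <<'E'
import numpy as np, cv2
def rays(c,uv,fish=False):
    K=np.asarray(c["intrinsics"]);R=np.asarray(c["R"]);t=np.asarray(c["t"])
    uv=np.atleast_2d(np.array(uv,float)); a=(uv-K[:2,2])/[K[0,0],K[1,1]]
    if fish:
        th=np.linalg.norm(a,axis=1,keepdims=True)+1e-12
        d=np.hstack([a/th*np.sin(th),np.cos(th)])
    else: d=np.hstack([a,np.ones((len(a),1))])
    return -R.T@t, d@R
def onplane(c,uv,z,fish=False):
    o,d=rays(c,uv,fish); return o+d*((z-o[2])/d[:,2])[:,None]
def project(c,X,fish=False):
    K=np.asarray(c["intrinsics"]); p=np.atleast_2d(X)@np.asarray(c["R"]).T+c["t"]
    if fish:
        rr=np.linalg.norm(p[:,:2],axis=1,keepdims=True); a=p[:,:2]/(rr+1e-12)*np.arctan2(rr,p[:,2:])
    else: a=p[:,:2]/p[:,2:]
    return a*[K[0,0],K[1,1]]+K[:2,2]
E
python3 - <<'E'
from h import *
c=dict(np.load("top.npz"))
q=lambda p,z: onplane(c,np.array(p)/1.5625-0.18,z)[0].round(3)
for n,p,z in [("disc",(424,299),.036),("peg",(449,272),.08),("slot",(396,325),.036),("guide",(370,280),.045),("post",(345,270),.08),("can",(605,280),.16),("tray",(503,320),.03),("socket",(487,261),.038),("battery",(373,228),.06),("driver",(340,300),.02),("lookalike",(317,231),.03)]: print(n,q(p,z))
im=c["img"][110:250,200:360,::-1]; cv2.imwrite("pics/crop1.png",cv2.resize(im,None,fx=5,fy=4.285,interpolation=cv2.INTER_CUBIC) if 0 else cv2.resize(im,(680,595),interpolation=cv2.INTER_CUBIC))
E
```

```text
disc [ 0.553 -0.123  0.036]
peg [ 0.609 -0.181  0.08 ]
slot [ 0.49  -0.055  0.036]
guide [0.598 0.007 0.045]
post [0.615 0.065 0.08 ]
can [ 0.572 -0.524  0.16 ]
tray [ 0.502 -0.312  0.03 ]
socket [ 0.646 -0.276  0.038]
battery [ 0.724 -0.     0.06 ]
driver [0.554 0.081 0.02 ]
lookalike [0.726 0.139 0.03 ]
```

View pics/crop1.png

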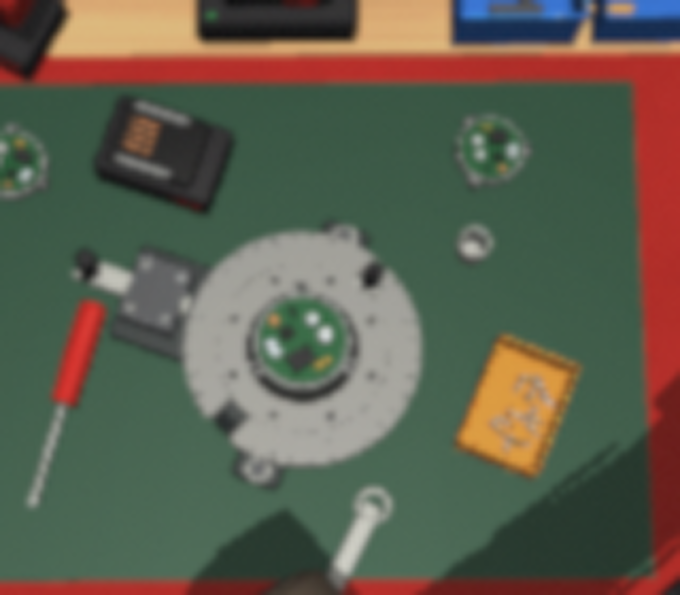

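The crop confirms the choice: the large graduated disc carries the grey housing. The peg is at crop (373,274), the slot at (232,415), and the guide and post are at (157,287) and (87,265). The distances from the axis match (81, 138 and 198 mm). I'll move over it for a close view.

Call:
move_arm(plan=[[-1,0,0,0.03,0,0,0],[-1,0,0,0.03,0,0,0],[-1,0.02,0.03,0.02,0,0,3],[-1,0.025,0.035,0.02,0,0,3],[-1,0.025,0.035,0.01,0,0,3],[-1,0.025,0.035,0,0,0,3],[-1,0.025,0.035,0,0,0,3],[-1,0.025,0.035,0,0,0,3],[-1,0.025,0.035,0,0,0,3],[-1,0.025,0.035,0,0,0,3],[-1,0.025,0.035,0,0,0,3],[-1,0.025,0.035,0,0,0,3],[-1,0.025,0.035,0,0,0,3],[-1,0.01,0.02,0,0,0,0],[-1,0,0,0,0,0,0],[-1,0,0,0,0,0,0]], force=20)

```text
time_s: 2.1
tcp_pos: [0.5299, -0.2271, 0.3363]
eef_rot: [180.0, -0.0, -125.2]
contact_force: [0.1, 0.2, 0.3]
gripper_width: 0.0002
gripper_force: 0.0
```

Run:
```python
from plant import telemetry, vision, r
from h import *
c=vision.capture("wrist"); np.savez("w1.npz",**c)
cv2.imwrite("pics/w1.png",cv2.resize(c["img"][:,:,::-1],(800,600),interpolation=cv2.INTER_CUBIC))
print(c["intrinsics"],-c["R"].T@c["t"],c["R"])
s=telemetry.get_state(); print(s["time_s"],s["tcp_pos"],s["eef_rot"],s["gripper_width"],s["joints"])
```

```text
[[297.31863964   0.         254.14786185]
 [  0.         297.31863964 191.10843416]
 [  0.           0.           1.        ]] [ 0.48189274 -0.29472171  0.49505494] [[-8.16202970e-01  5.77764896e-01  6.60321163e-04]
 [ 5.50579846e-01  7.77451442e-01  3.04024814e-01]
 [ 1.75141498e-01  2.48509516e-01 -9.52663884e-01]]
2.15 [ 0.5298298  -0.22736376  0.33645201] [ 1.79985227e+02 -1.34161583e-02 -1.25266152e+02] 0.000686394761705982 [-3.79213956e+00  8.32603226e+00 -1.55795452e+00  3.78498014e-03
 -8.01356178e+01 -3.14746637e+01]
```

View pics/w1.png

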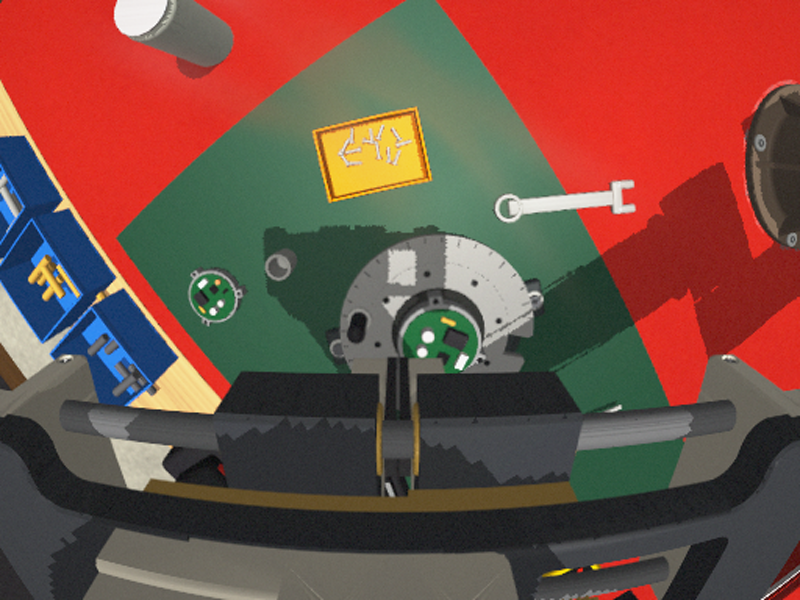

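The wrist view shows the peg top at (357,322), the socket at (280,265) and the tray at (372,155). The guide is hidden under the gripper. I'll refine the disc centre, bar line and peg numerically from the top and wrist views.

Run:
```python
from h import *
c=dict(np.load("top.npz")); w=dict(np.load("w1.npz"))
hsv=cv2.cvtColor(c["img"],cv2.COLOR_RGB2HSV)
m=((hsv[...,1]<40)&(hsv[...,2]>110)).astype(np.uint8); m[:,:240]=0;m[:160]=0;m[225:]=0;m[:,305:]=0
m=cv2.morphologyEx(m,cv2.MORPH_OPEN,np.ones((5,5)))
n,l,st,ce=cv2.connectedComponentsWithStats(m); k=1+np.argmax(st[1:,4]); 
ct=max(cv2.findContours((l==k).astype(np.uint8),0,1)[0],key=len)
h=cv2.convexHull(ct)[:,0]; P=onplane(c,h,.036)[:,:2]
(cx,cy),rad=cv2.minEnclosingCircle(P.astype(np.float32)); A=np.c_[2*P,np.ones(len(P))]; s=np.linalg.lstsq(A,(P**2).sum(1),rcond=None)[0]
print("circ",cx,cy,rad,"fit",s[:2],np.sqrt(s[2]+s[0]**2+s[1]**2))
C=s[:2]
q=lambda p,z: onplane(c,np.array([200,110])+np.array(p)/4.25-.38,z)[0,:2]
pegw=onplane(w,np.array((357,322))/1.5625-.18,.086,True)[0,:2]
sw=onplane(w,np.array((281,263))/1.5625-.18,.038,True)[0,:2]
for nme,p in [("guide",q((158.5,287),.047)),("post",q((87,259),.082)),("peg",q((375,268),.086)),("pegw",pegw),("slot",q((230,413),.036)),("socketw",sw)]:
    d=p-C; print(nme,p.round(4),np.hypot(*d).round(4),np.degrees(np.arctan2(d[1],d[0])).round(1))
print("tray",[onplane(w,np.array(p)/1.5625-.18,.035,True)[0,:2].round(3) for p in [(313,130),(417,108),(431,180),(328,202)]])
```

```text
circ 0.5492397546768188 -0.12055818736553192 0.12262818217277527 fit [ 0.55083367 -0.11955565] 0.10937501208129564
guide [0.6052 0.0062] 0.137 66.6
post [0.6228 0.0671] 0.2001 68.9
peg [ 0.6127 -0.1829] 0.0886 -45.7
pegw [ 0.6014 -0.1914] 0.0878 -54.9
slot [ 0.4938 -0.0567] 0.0849 132.2
socketw [ 0.6414 -0.2765] 0.1812 -60.0
tray [array([ 0.534, -0.364]), array([ 0.439, -0.322]), array([ 0.469, -0.256]), array([ 0.564, -0.297])]
```

Call:
move_arm(plan=[[-1,0.025,0.02,0,0,0,4],[-1,0.025,0.02,-0.02,0,0,4],[-1,0.025,0.02,-0.04,0,0,4],[-1,0.027,0.021,-0.04,0,0,5],[-1,0,0,-0.04,0,0,0],[-1,0,0,-0.04,0,0,0],[-1,0,0,0,0,0,0],[-1,0,0,0,0,0,0]])

```text
time_s: 3.15
tcp_pos: [0.633, -0.1462, 0.1576]
eef_rot: [-179.9, -0.0, -108.2]
contact_force: [1.2, 0.1, 0.9]
gripper_width: 0.0005
gripper_force: 0.0
```

```bash
cat > snap.py <<'E'
import sys
from plant import telemetry, vision, r
from h import *
n=sys.argv[1]; c=vision.capture("wrist"); np.savez(n+".npz",**c)
cv2.imwrite(f"pics/{n}.png",cv2.resize(c["img"][:,:,::-1],(800,600),interpolation=cv2.INTER_CUBIC))
s=telemetry.get_state(); print(s["time_s"],s["tcp_pos"],s["eef_rot"],s["contact_force"])
E
python3 snap.py w2
```

```text
3.2 [ 0.63337555 -0.14616829  0.15837249] [-1.79854032e+02  2.11711180e-02 -1.08221143e+02] [ 0.03327615  0.8792023  -0.14580152]
```

View pics/w2.png

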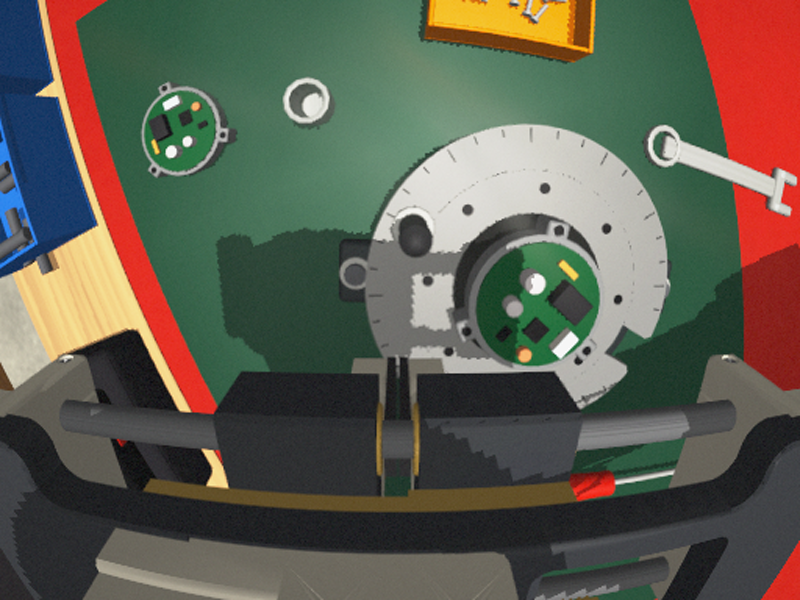

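Peg top at (416,237), disc rim from (367,295) over (530,124) to (667,255), slot near (640,350).

Run:
```python
from h import *
w=dict(np.load("w2.npz")); f=lambda p,z: onplane(w,np.array(p,float)/1.5625-.18,z,True)[:,:2]
P=f([(530,124),(448,148),(400,190),(372,250),(367,295),(600,142),(647,192),(667,255),(660,320)],.036)
A=np.c_[2*P,np.ones(len(P))]; s=np.linalg.lstsq(A,(P**2).sum(1),rcond=None)[0]; C=s[:2]
print("fit",C,np.sqrt(s[2]+C@C), np.linalg.norm(P-C,axis=1).round(4))
for n,p in [("peg",f([(416,237)],.086)[0]),("instr",f([(540,303)],.076)[0]),("slot",f([(640,350)],.036)[0]),("slotedges",f([(626,328)],.036)[0]),("socket",f([(307,100)],.038)[0])]:
    d=p-C; print(n,p.round(4),np.hypot(*d).round(4),np.degrees(np.arctan2(d[1],d[0])).round(1))
print("tcp px",project(w,[0.6334,-0.1462,.158],True)*1.5625)
print("tray",f([(420,40),(575,62)],.02))
```

```text
fit [ 0.55122045 -0.11855341] 0.10519145801564789 [0.1055 0.1046 0.1052 0.105  0.1054 0.1064 0.1044 0.1043 0.1059]
peg [ 0.6107 -0.1831] 0.0878 -47.3
instr [ 0.5555 -0.1246] 0.0074 -54.9
slot [ 0.4792 -0.0473] 0.1013 135.3
slotedges [ 0.4884 -0.0689] 0.0801 141.7
socket [ 0.6468 -0.2747] 0.1831 -58.5
tcp px [[395.41049601 379.51044307]]
tray [[ 0.5698326  -0.29190524]
 [ 0.47522692 -0.25308084]]
```

Run:
```python
import numpy as np
th=np.radians(np.arange(-18,-95,-4)); p=np.array([.5512,-.1186])+.092*np.c_[np.cos(th),np.sin(th)]
print(p[0],p[-1]); print((np.diff(p,axis=0)*1000).round(1).tolist())
```

```text
[ 0.6386972  -0.14702956] [ 0.5447824  -0.21037589]
[[-2.2, -6.0], [-2.6, -5.9], [-3.0, -5.7], [-3.4, -5.4], [-3.8, -5.2], [-4.1, -4.9], [-4.5, -4.6], [-4.8, -4.3], [-5.1, -4.0], [-5.3, -3.6], [-5.6, -3.2], [-5.8, -2.8], [-6.0, -2.4], [-6.1, -2.0], [-6.2, -1.6], [-6.3, -1.1], [-6.4, -0.7], [-6.4, -0.2], [-6.4, 0.2]]
```

Call:
move_arm(plan=[[-1,0.005,-0.001,-0.03,0,0,0],[-1,0,0,-0.03,0,0,0],[-1,0,0,-0.025,0,0,0],[-1,0,0,-0.015,0,0,0],[-1,0,0,-0.005,0,0,0],[-1,0,0,0,0,0,0]])

```text
time_s: 3.95
tcp_pos: [0.6378, -0.1469, 0.0524]
eef_rot: [-179.9, 0.0, -108.2]
contact_force: [-0.0, 0.7, 0.2]
gripper_width: 0.0004
gripper_force: 0.0
```

Call:
move_arm(plan=[[-1,-0.002,-0.006,0,0,0,-4],[-1,-0.0026,-0.0059,0,0,0,-4],[-1,-0.003,-0.0057,0,0,0,-4],[-1,-0.0034,-0.0054,0,0,0,-4],[-1,-0.0038,-0.0052,0,0,0,-4],[-1,-0.0041,-0.0049,0,0,0,-4]])

```text
time_s: 4.7
tcp_pos: [0.62, -0.1794, 0.0531]
eef_rot: [-179.9, 0.2, -132.3]
contact_force: [1.8, 3.9, -0.7]
gripper_width: 0.0008
gripper_force: 2.2
```

Call:
move_arm(plan=[[-1,-0.0045,-0.0046,0,0,0,-4],[-1,-0.0048,-0.0043,0,0,0,-4],[-1,-0.0051,-0.004,0,0,0,-4],[-1,-0.0053,-0.0036,0,0,0,-4],[-1,-0.0056,-0.0032,0,0,0,-4],[-1,-0.0058,-0.0028,0,0,0,-4],[-1,-0.006,-0.0024,0,0,0,-4],[-1,-0.0061,-0.002,0,0,0,-4],[-1,-0.0062,-0.0016,0,0,0,-4],[-1,-0.0063,-0.0011,0,0,0,-4],[-1,-0.0064,-0.0007,0,0,0,-4],[-1,-0.0064,-0.0002,0,0,0,-4],[-1,0,0,0,0,0,0]])

```text
time_s: 6.32
tcp_pos: [0.5515, -0.2103, 0.0533]
eef_rot: [-180.0, 0.2, 179.8]
contact_force: [2.3, 1.9, 1.2]
gripper_width: 0.0004
gripper_force: 1.2
```

```bash
python3 snap.py w3
python3 - <<'E'
from plant import vision
from h import *
c=vision.capture("top"); np.savez("top3.npz",**c)
cv2.imwrite("pics/top3.png",cv2.resize(c["img"][110:250,200:360,::-1],(680,595),interpolation=cv2.INTER_CUBIC))
E
```

```text
6.375 [ 0.55148078 -0.21046246  0.05311971] [-179.97658549    0.19922215  179.87105702] [3.42296557 1.16574736 1.30240264]
```

View pics/w3.png

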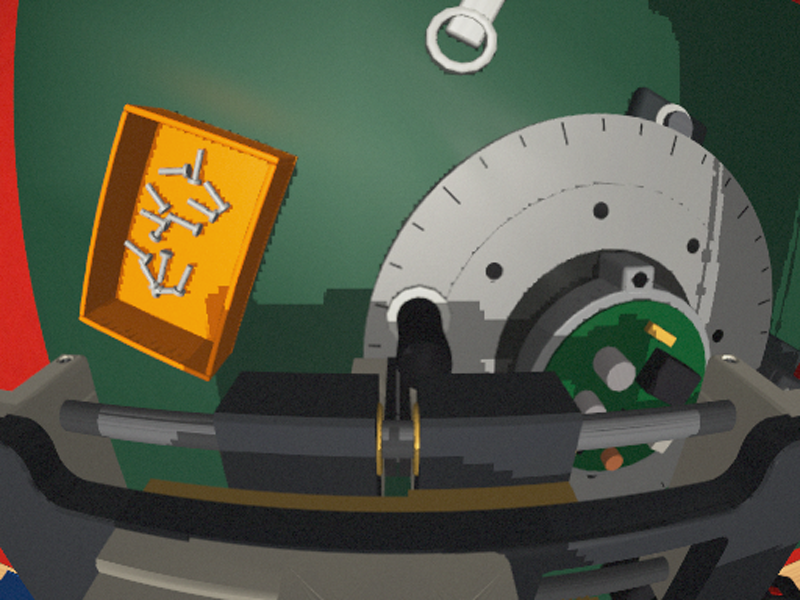

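View pics/top3.png

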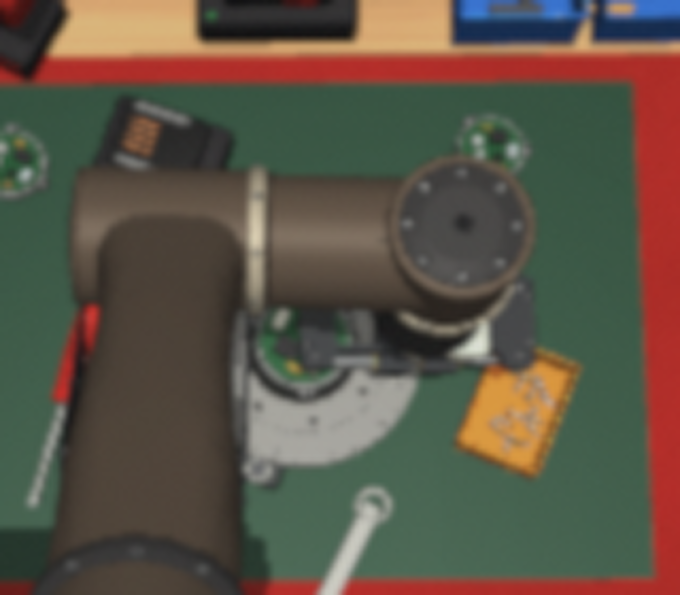

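The peg contacts the fingertip (peg base at about (418,312)). The finger is at -90° on the circle, which puts the peg near -102.5°. It still has about 9° to go, so I'll push most of that and then check the slot from above the bar side.

Run:
```python
from h import *
w=dict(np.load("w3.npz"))
C=np.array([.5512,-.1186])
for a in (-99,-102.5,-106):
    p=C+.085*np.array([np.cos(np.radians(a)),np.sin(np.radians(a))])
    print(a,project(w,np.array([[*p,.036],[*p,.086]]),True)*1.5625)
```

```text
-99 [[416.14221151 329.73991659]
 [422.20415523 389.73893266]]
-102.5 [[418.6610487  317.98485576]
 [425.69241167 375.09602002]]
-106 [[421.98618427 306.16753245]
 [430.28825154 360.16172692]]
```

Call:
move_arm(plan=[[-1,-0.0043,0.0002,0,0,0,-2.5],[-1,-0.0042,0.0004,0,0,0,-2.5],[-1,-0.003,0.0004,0,0,0,-2],[-1,0,0,0,0,0,0]])

```text
time_s: 6.92
tcp_pos: [0.539, -0.2096, 0.0521]
eef_rot: [-180.0, 0.1, 172.8]
contact_force: [4.3, 0.5, 2.8]
gripper_width: 0.0005
gripper_force: 1.9
```

Call:
move_arm(plan=[[-1,0.008,0,0,0,0,0],[-1,0.004,0,0.02,0,0,0],[-1,0,0,0.04,0,0,0],[-1,0,0,0.04,0,0,5],[-1,0.01,0.033,0,0,0,7],[-1,0.01,0.033,0,0,0,7],[-1,0.01,0.033,0,0,0,7],[-1,0.01,0.033,0,0,0,7],[-1,0.01,0.033,0,0,0,7],[-1,0.01,0.033,0,0,0,7],[-1,0.01,0.033,0,0,0,7],[-1,0.01,0.033,0,0,0,7],[-1,0.01,0.033,0,0,0,7],[-1,0.006,0.033,0,0,0,7],[-1,0,0,0,0,0,0],[-1,0,0,0,0,0,0]])

```text
time_s: 8.93
tcp_pos: [0.6455, 0.12, 0.1505]
eef_rot: [179.9, -0.1, -112.3]
contact_force: [0.4, 0.1, 0.5]
gripper_width: 0.0008
gripper_force: 0.0
```

```bash
python3 snap.py w4
```

```text
8.975 [0.64566358 0.11966919 0.15085751] [ 1.79917724e+02 -8.66363595e-02 -1.12312329e+02] [ 0.1344657  -0.57132483 -0.06962739]
```

View pics/w4.png

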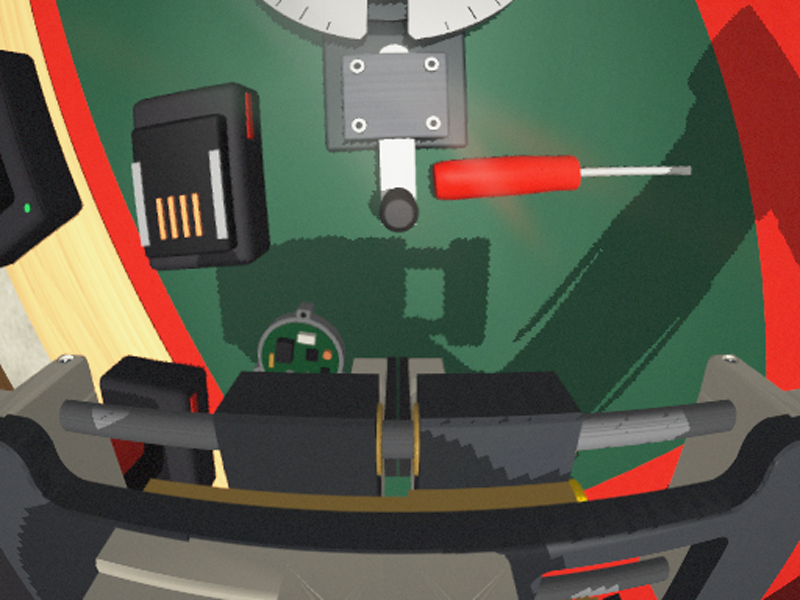

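The view shows the guide screws at (357,66), (432,64), (359,125) and (433,123), the post top at (399,208), and the slot sides at about x=367 and x=408 at row 12. The slot is slightly to the left of the bar.

Run:
```python
from h import *
w=dict(np.load("w4.npz")); f=lambda p,z: onplane(w,np.array(p,float)/1.5625-.18,z,True)[:,:2]
S=f([(357,66),(432,64),(359,125),(433,123)],.048); G=S.mean(0)
post=f([(399,205)],.082)[0]
d1=S[:2].mean(0)-S[2:].mean(0); C0=np.array([.5512,-.1186])
print("screw spacing",np.linalg.norm(S[0]-S[1]),"guide",G,"post",post)
a=np.degrees(np.arctan2(*(post-G)[::-1])); a1=np.degrees(np.arctan2(*(-d1)[::-1])); a2=np.degrees(np.arctan2(*(S[0]+S[2]-S[1]-S[3])[::-1]))-90+90
a3=np.degrees(np.arctan2(*(G-C0)[::-1])); a4=np.degrees(np.arctan2(*(post-C0)[::-1]))
print("axis dirs",a,a1,a2,a3,a4,"dist C0",np.linalg.norm(G-C0),np.linalg.norm(post-C0))
E=f([(367,12),(408,12)],.036); print("slot width",np.linalg.norm(E[0]-E[1]))
m=E.mean(0)
for b in (68,68.5,69,a):
    u=np.array([np.cos(np.radians(b)),np.sin(np.radians(b))]);n=np.array([u[1],-u[0]])
    print(b,"slot lateral",(m-G)@n,"C lateral",(C0-G)@n,"C along",(C0-G)@u,"slot along fromC",(m-C0)@u)
cv2.imwrite("pics/c4.png",cv2.resize(w["img"][0:150,200:310,::-1],(440,600),interpolation=cv2.INTER_CUBIC))
```

```text
screw spacing 0.04133146788100168 guide [0.60131687 0.01065791] post [0.62210339 0.06620427]
axis dirs 69.48318343422807 69.0453295346493 -20.80560113911349 68.8073077267012 69.00981548027566 dist C0 0.13863371507987074 0.19793915571950566
slot width 0.02378232751907249
68 slot lateral 0.004215013106780472 C lateral 0.001953309075231953 C along -0.13861995361600507 slot along fromC 0.08607917823919542
68.5 slot lateral 0.0037563536705590705 C lateral 0.0007435627531946348 C along -0.13863172101391097 slot along fromC 0.08605616376733129
69 slot lateral 0.003297408173462345 C lateral -0.00046624019402515676 C along -0.13863293106952712 slot along fromC 0.0860265957854163
69.48318343422807 slot lateral 0.002853659494218643 C lateral -0.0016353209261200027 C along -0.13862406963552676 slot along fromC 0.08599179778471498
```

View pics/c4.png

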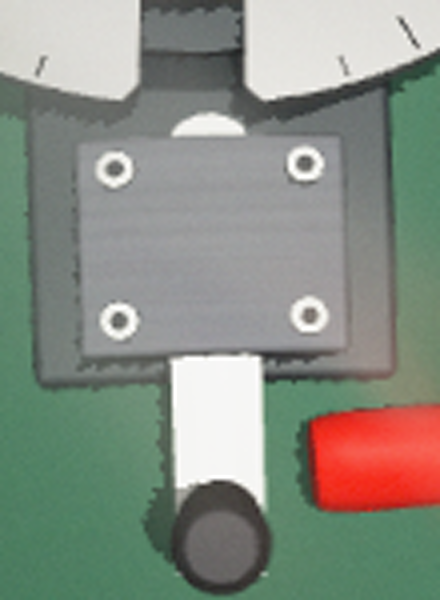

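The slot is 24 mm wide and sits about 3.4 mm past the bar's line. That is within the nose's self-centring range, so I'll go down outside the post and push gently while watching the force.

Call:
move_arm(plan=[[-1,-0.0045,-0.0055,-0.02,0,0,1.3],[-1,0,0,-0.03,0,0,0],[-1,0,0,-0.025,0,0,0],[-1,0,0,-0.018,0,0,0],[-1,0,0,-0.008,0,0,0],[-1,0,0,0,0,0,0],[-1,-0.0018,-0.0047,0,0,0,0],[-1,-0.0018,-0.0047,0,0,0,0],[-1,-0.0018,-0.0047,0,0,0,0],[-1,-0.0018,-0.0047,0,0,0,0],[-1,-0.0018,-0.0047,0,0,0,0],[-1,-0.0018,-0.0047,0,0,0,0],[-1,-0.0011,-0.0028,0,0,0,0],[-1,0,0,0,0,0,0]])

```text
time_s: 10.72
tcp_pos: [0.6301, 0.084, 0.0507]
eef_rot: [-180.0, 0.0, -110.9]
contact_force: [0.7, 1.7, 0.4]
gripper_width: 0.0004
gripper_force: 0.8
```

Call:
move_arm(plan=[[-1,-0.0011,-0.0028,0,0,0,0],[-1,-0.0011,-0.0028,0,0,0,0],[-1,-0.0011,-0.0028,0,0,0,0],[-1,0,0,0,0,0,0]])

```text
time_s: 11.22
tcp_pos: [0.627, 0.0757, 0.0507]
eef_rot: [-180.0, 0.0, -110.9]
contact_force: [1.4, 3.8, -0.3]
gripper_width: 0.0005
gripper_force: 2.0
```

Call:
move_arm(plan=[[-1,-0.0011,-0.0028,0,0,0,0],[-1,-0.0011,-0.0028,0,0,0,0],[-1,-0.0011,-0.0028,0,0,0,0],[-1,-0.0007,-0.0018,0,0,0,0],[-1,0,0,0,0,0,0]])

```text
time_s: 11.85
tcp_pos: [0.6229, 0.0653, 0.0507]
eef_rot: [-180.0, 0.0, -110.9]
contact_force: [3.1, 3.0, -2.0]
gripper_width: 0.0004
gripper_force: 2.2
```

Call:
move_arm(plan=[[-1,-0.0005,-0.0014,0,0,0,0],[-1,-0.0005,-0.0014,0,0,0,0],[-1,0,0,0,0,0,0]])

```text
time_s: 12.22
tcp_pos: [0.623, 0.0649, 0.0508]
eef_rot: [-179.9, 0.2, -110.9]
contact_force: [4.0, 13.3, -2.8]
gripper_width: 0.0004
gripper_force: 6.4
```

The force rose to 14 N with almost no travel (0.4 mm for a 3 mm command), so the bar is against its stop. I'll back off, lift and check.

Call:
move_arm(plan=[[-1,0.002,0.005,0,0,0,0],[-1,0.006,0.015,0,0,0,0],[-1,0.006,0.018,0.01,0,0,0],[-1,0,0,0.04,0,0,0],[-1,0,0,0.04,0,0,0],[-1,-0.007,-0.02,0.02,0,0,0],[-1,-0.007,-0.02,0.02,0,0,0],[-1,0,0,0,0,0,0],[-1,0,0,0,0,0,0]])

```text
time_s: 13.35
tcp_pos: [0.621, 0.06, 0.1799]
eef_rot: [179.9, -0.0, -111.0]
contact_force: [0.3, 0.7, 0.1]
gripper_width: 0.0007
gripper_force: 0.0
```

```bash
python3 snap.py w5
```

```text
13.4 [0.62104635 0.06022857 0.17961482] [ 1.79920933e+02 -5.17555885e-02 -1.10975697e+02] [-0.62237913  0.15604583 -0.54298923]
```

View pics/w5.png

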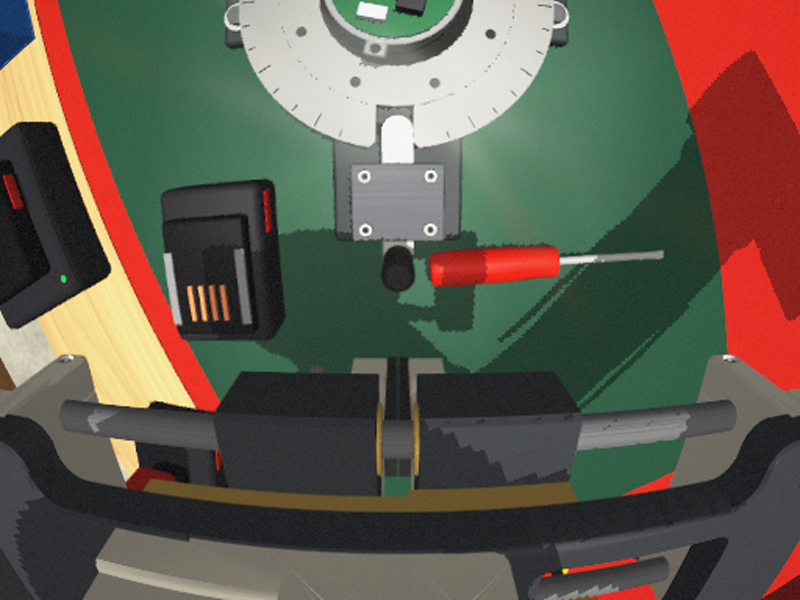

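The bar's nose (tip at (397,116)) is deep in the slot (x 376–413), and the instrument is still in the middle. I'll check it numerically, then hand in.

Run:
```python
from h import *
w=dict(np.load("w5.npz")); f=lambda p,z: onplane(w,np.array(p,float)/1.5625-.18,z,True)[:,:2]
G=f([(364,176),(431,175),(365,230),(431,229)],.048).mean(0); u=np.array([.3584,.9336]); n=np.array([u[1],-u[0]])
C=G-.139*u
for k,p,z in [("nose",(397,116),.037),("slotL",(376,125),.036),("slotR",(413,125),.036),("slotend",(394,107),.036)]:
    d=f([p],z)[0]-C; print(k,(d@u).round(4),(d@n).round(4))
```

```text
nose 0.0838 0.0004
slotL 0.0895 0.0138
slotR 0.0896 -0.0098
slotend 0.0778 0.0023
```

```bash
python3 -c "
from plant import workorder; print(workorder.close_job())"
```

```text
the job is handed in; nothing more can be done
None
```

The turntable is locked and the job is handed in. The bar's nose measures about 84 mm from the axis (83 is fully home), the slot is about 2 mm off the bar's line (limit 4), and the arm was clear of everything; no verdict came back.

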